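# Load a well carrier under the leaf spring of a bench shaker

## Robot

A 7-joint arm with a two-finger parallel gripper is mounted at the origin on the work surface. World frame = base frame: x ahead of the robot, y to its left, z up, the work surface at z = 0. Lengths are in m, angles in rad, forces in N, time in s.
With the tool pointing down it reaches from about 0.4 to 0.85 m from the base axis. Payload 6.9 kg.
Tool frame: the origin (TCP) lies midway between the tips of the shut fingers; the grasp point (between the pads) lies behind it (ctrl.pinch_z is the z of the grasp point in the tool frame, in m); z points along the fingers, y is the direction in which the jaws open and shut (so a half turn about z gives the same grasp; the last joint's range is limited). The gripper opens to 85 mm and grips with 20 to 120 N. Pads are 22 mm wide; open, the fingers measure 114 mm over their backs; the gripper's body (76 mm by 85 mm) begins 54 mm behind the grasp point. The pads swing forward as they close: fully open they stand 13 mm farther back than shut.
Start: joints at [1.448, 0.507, -0.238, 1.5, 0.126, 1.149, -0.155], TCP at [0.141, -0.609, 0.192] pointing down, gripper open.
Joint ranges: [-3.08, 3.08], [-0.24, 2.05], [-1.43, 1.35], [0, 2.5], [-1.52, 4.66], [0.17, 1.96], [-2.89, 2.89]. Speed limits (rad/s): [2.39, 2.39, 3.14, 3.14, 3.14, 3.14, 3.14].

## Interface

Orientations are given as a unit quaternion [w, x, y, z].
In Python, from station import ctrl, get_state, vision, ticket, models gives the robot as it stands. Calls block until the motion is done:
- ctrl.movep(position, orientation): joint-space move of the TCP to a pose.
- ctrl.movel(position, frame=None, max_speed=0.15): straight line of the TCP; frame=None keeps the orientation; max_speed is the mean speed in m/s.
- ctrl.set_joints(angles): joint-space move.
- ctrl.ungrasp() and ctrl.close_gripper(force=None): open the fingers fully, or close them until they stop; force is the grip in N (None keeps the last).
- ctrl.pause(seconds).
- ctrl.ik(position, orientation): joint angles nearest the present ones, or None.
- get_state(): the state.
- vision.grab_frame(name): name is "side" or "top"; returns (picture, depth): 420x560x3 uint8, blue, green, red; 420x560 float32, m along the optical axis (not along the pixel's ray), 0 where there is no reading.
- vision.camera_info(name): a dict with "mtx" (3x3 intrinsics, pixels), "dist_coeffs" ([k1, k2, p1, p2, k3] as OpenCV has them; the pictures are not rectified), "R" (3x3) and "t" (3): a world point X has camera coordinates R X + t. Camera axes: x right, y down, z forward; pixel columns grow to the right and rows downward; lengths in m; the calibration is good to about 2 mm. A picture is of the moment at which its call begins. camera_info takes no time and is no camera call.
A pose or a line that the arm cannot do raises ctrl.Unreachable and nothing moves.
- ticket.close_job(): hands the job in, once; it reports no verdict.
Trained networks look in the newest picture that a camera, given by its name, has taken for a name from the list of things; names that differ only in an ending like _2 or _b are one class to them, and where a whole thing is asked for, a point or a joint stands for the part that bears it (a point fixed in the world has none). Each returns a list of dicts, best first, with "p" (0 to 1); they miss things now and then, are a little off and sometimes report something else, mostly with a low value. They report only what shows in the picture. A call takes as long as a camera call. They do not tell look-alikes from the thing itself.
- models.recognise(camera, target): "point" ([column, row] in pixels, amid what is visible of it).
- models.masks_of(camera, target): "mask" (420x560 bool, what is visible of it) and "point" ([column, row] in pixels, amid what is visible of it).
The state is a dict: "time": time; "qpos": joint angles; "qd": joint speeds; "tau": joint torques, N m; "tcp_pos": TCP position; "eef_rot": TCP orientation; "contact_force": force on the tool from outside, world axes, zero at the start; "wrist_torque": the same for the moment, N m; "width": finger opening in m.
Only numpy, scipy, OpenCV 4.12 (cv2) and the standard library are available. Lean on these libraries where they do the work, as an engineer would, in place of code of your own. Each camera call takes 0.05 s, during which the arm holds its last target.

## Task

Load the white well carrier into the bench shaker: with your fingertips press down hard on the ribbed thumb pad at its rear so that the sprung bed sinks, and keep it pressed while you push it forward along the channel, under the steel bridge and the leaf spring, until its nose is fully home against the end wall. Then let go and move clear; the bed will clamp the carrier up against the bridge. Do not lift the carrier out of its channel, and leave the bottle, jar, yellow tip box and dish where they stand.

Things in the scene. Friction and masses are not known exactly. Their poses are not given: they have to be found in the camera images.
- shaker: Fixed bench shaker; sizes in mm, z from the bench. Grey housing 216 (x) x 128 (y), top z = 44. Origin: centre of its footprint; +x = loading direction along the channel on top. Guides: 12 wide, inner faces y = +/-48, top z = 71, full length. End wall: inner face x = 92, top z = 82; other end open. A sprung bed lies between the guides, a bridge crosses over it.
- bed (a joint): Level sprung bed plate, shaker x = -102 to 90, 90 mm wide. Value: how far it has sunk, 0 (top at z = 60 mm) to 0.008 m (hard stop, top at z = 52 mm). Pushes up with 10 N plus 1 N per mm; pressing the carrier 5 mm down takes about 11 N, to the stop about 14 N.
- leaf (a joint): Brass leaf spring 40 mm wide behind the bridge, root at shaker x = 50, z = 80 mm, sloping down towards +x, upturned tip at about x = 90. 0 = free, lowest point about 69 mm above the bench; grows (rad) as the carrier lifts it, about 0.2 with the carrier home. Presses on the carrier with about 2 to 5 N and so drags on it.
- carrier: Loose white well carrier, 110 (x) x 92 (y) x 20 mm, about 0.25 kg. Origin: centre of its underside; +x towards its nose = loading direction. Lies on the bed, 2 mm free each side, nose short of the bridge. Top at z = 80 mm with the bed up (5 mm too high for the bridge), 72 with the bed at its stop (3 mm clear). 12 flush wells on the front part. Fully home: origin at shaker x = 37.
- pad (a point): Middle of the carrier's flat, ribbed thumb pad, on its surface (carrier x = -36, y = 0, z = 20 mm). The pad is the rear of the top, x = -55 to -17. In front of it a ridge crosses the full width (x = -17 to -9, 10 mm above the top), for the fingertips to push forward against; at home the ridge is 6 mm short of the bridge.
- nose (a point): Middle of the carrier's front face (carrier x = 55, y = 0, z = 10 mm); fully home it touches the end wall.
- home (a point): Point on the inner face of the shaker's end wall, mid-channel (shaker x = 92, y = 0, z = 75 mm).
- bridge (a point): Middle of the lower front edge of the steel bridge, which the nose must pass under (shaker x = 34, y = 0, z = 75 mm). The bridge is 16 mm deep (to x = 50), 120 wide, its top at z = 90.
- bottle: Bystander: clear bottle with blue cap, 56 diameter, 130 high; origin at the centre of its underside.
- jar: Bystander: clear jar with white lid, 64 diameter, 85 high; origin at the centre of its underside.
- tipbox: Bystander: yellow pipette-tip box 77 x 112 x 47 high, beyond the shaker's end wall; origin at the centre of its underside.
- dish: Bystander: round clear lidded dish, 64 diameter, 15 high; origin at the centre of its underside.
Mind the look-alikes: they are no part of the job. Several things have the shape of the carrier; the one meant has the colours described above.

How it is judged:
On the way, in this order (a step that is already met when the one before it is completed fails the run):
1. the carrier is pressed down by the fingers with its nose under the bridge (value of joint bed above 0.0053 m and contact force between the fingers and carrier above 3 N and x of nose in the frame of shaker between 0.036 and 0.058 m), for 0.06 s.
2. the carrier is still pressed down by the fingers as its nose slides on under the leaf spring (value of joint bed above 0.0053 m and contact force between the fingers and carrier above 3 N and x of nose in the frame of shaker between 0.062 and 0.086 m), for 0.06 s.
3. the carrier's nose is home against the end wall (x of nose in the frame of shaker above 0.088 m), for 0.1 s.
At the end, for the whole second after the job is handed in: The carrier's nose is within 4 mm of the end wall, the carrier lies level (within 3 degrees) and straight in the channel under the bridge with the leaf spring lifted onto it, at rest (x of nose in the frame of shaker above 0.088 m and z of carrier in the frame of shaker between 0.049 and 0.058 m and angle between the x axis of carrier and the x axis of shaker, either way round below 0.05 rad and angle between carrier's own z axis and vertical below 0.05 rad and value of joint leaf above 0.08 rad and linear speed of carrier below 0.01 m/s); the robot touches nothing.
It fails at once if the carrier is lifted off its bed (its underside 8 mm above where it started) (z of carrier in the frame of shaker above 0.068 m).
It fails at once if the carrier is tipped by more than 11 degrees (angle between carrier's own z axis and vertical above 0.2 rad).
It fails at once if a bystander is moved by more than 25 mm or tipped (distance of any of bottle, jar, tipbox, dish from where it was at the start of the episode above 0.025 m or angle between any of bottle, jar, tipbox, dish's own z axis and vertical above 0.35 rad).
It also fails if it takes over 35 s, if anything falls off the work surface, if the arm or the gripper's body presses on something with over 40 N, if the wrist force passes 120 N, or if a joint passes its speed limit or range.

## Working session

There is one attempt and no reset: what is moved stays moved. The work goes in short steps, each a Python script; the robot and the scene stay as the last script left them, time stands still between calls to the robot, and variables do not carry over. Pictures are saved under pics/ and viewed, and the job is handed in when it is done.

```bash
ls; mkdir -p pics; python3 - <<'E'
from station import ctrl,get_state,vision
import cv2,numpy as np
s=get_state();print(s['time'],s['tcp_pos'],s['eef_rot'],s['width'],ctrl.pinch_z)
for n in('side','top'):
    p,d=vision.grab_frame(n);cv2.imwrite(f'pics/{n}0.png',p);np.save(f'{n}0.npy',d)
    print(n,vision.camera_info(n))
E
```

```text
pics
0.0 [ 0.14093415 -0.60830747  0.19122931] [-8.86692750e-04  9.93519565e-01  1.13657683e-01 -1.34309664e-04] 0.08540999623385236 -0.0187
side {'mtx': array([[525.0770578 ,   0.        , 282.08428819],
       [  0.        , 525.0770578 , 212.3757608 ],
       [  0.        ,   0.        ,   1.        ]]), 'dist_coeffs': array([-0.09331308,  0.        ,  0.        ,  0.        ,  0.        ]), 'R': array([[-0.81018643, -0.58607959, -0.01042405],
       [-0.32429555,  0.46297267, -0.82491739],
       [ 0.48829329, -0.6649564 , -0.56515718]]), 't': array([0.50099427, 0.24562754, 0.74898805])}
top {'mtx': array([[474.77708915,   0.        , 280.37596351],
       [  0.        , 474.77708915, 214.31003361],
       [  0.        ,   0.        ,   1.        ]]), 'dist_coeffs': array([-0.02486758,  0.        ,  0.        ,  0.        ,  0.        ]), 'R': array([[-0.02251091, -0.99970513,  0.00910541],
       [-0.99750872,  0.02185054, -0.06707383],
       [ 0.06685509, -0.01059262, -0.99770647]]), 't': array([0.03450184, 0.58546845, 0.9339905 ])}
```

View pics/side0.png

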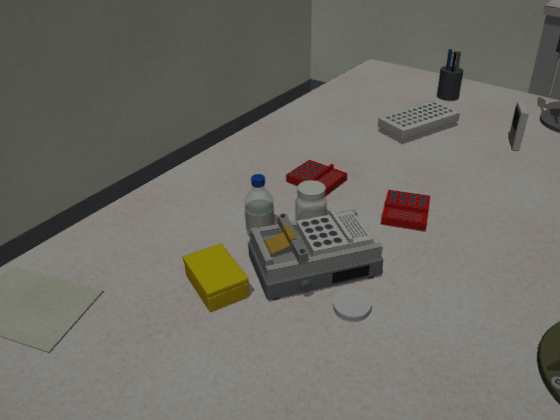

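View pics/top0.png

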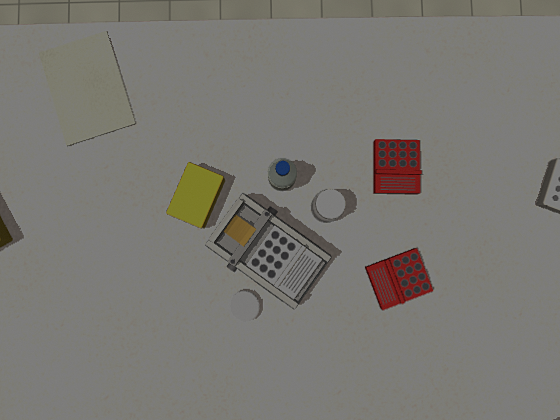

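Candidates: the white carrier in the shaker, top (285,262) / side (335,232). The red look-alikes are at top (398,166) and (399,279), and there is a white rack at top (555,185) / side (420,120). I choose the white one in the channel and will check it in a close crop.

```bash
python3 - <<'E'
import cv2,numpy as np
p=cv2.imread('pics/top0.png')[180:320,190:350];cv2.imwrite('pics/c1.png',cv2.convertScaleAbs(cv2.resize(p,None,fx=5,fy=4.999,interpolation=2)[:600],alpha=1.5)) if 0 else cv2.imwrite('pics/c1.png',cv2.convertScaleAbs(cv2.resize(p,None,fx=4.2,fy=4.2,interpolation=2),alpha=1.6))
E
cat > h.py <<'E'
import cv2,numpy as np
from station import vision
def cloud(n,d):
    c=vision.camera_info(n);K=c['mtx'];h,w=d.shape
    u,v=np.meshgrid(np.arange(w),np.arange(h))
    q=cv2.undistortPoints(np.stack([u,v],-1).reshape(-1,1,2).astype(np.float64),K,c['dist_coeffs']).reshape(h,w,2)
    X=np.dstack([q[...,0]*d,q[...,1]*d,d])-np.array(c['t'])
    W=X@np.array(c['R']); W[d<=0]=np.nan; return W
def proj(n,P):
    c=vision.camera_info(n)
    return cv2.projectPoints(np.array(P,float).reshape(-1,1,3),cv2.Rodrigues(np.array(c['R']))[0],np.array(c['t']),c['mtx'],c['dist_coeffs'])[0].reshape(-1,2)
E
python3 - <<'E'
from h import *
d=np.load('top0.npy');W=cloud('top',d)
for (u,v) in [(285,262),(255,235),(305,275),(295,265),(240,232),(252,240),(330,258),(295,303),(212,243),(245,198),(222,210),(283,170),(328,203),(246,305),(195,195),(400,370)]:
    print((u,v),W[v,u].round(4))
E
```

```text
(285, 262) [0.4926 0.0155 0.0804]
(255, 235) [0.544  0.0702 0.0888]
(305, 275) [ 0.4672 -0.0215  0.0751]
(295, 265) [ 0.4865 -0.0031  0.0795]
(240, 232) [0.5506 0.0989 0.0762]
(252, 240) [0.5348 0.0759 0.0898]
(330, 258) [ 0.4978 -0.07    0.0697]
(295, 303) [ 0.4151 -0.0017  0.0711]
(212, 243) [0.5311 0.1523 0.0722]
(245, 198) [0.6155 0.0888 0.0687]
(222, 210) [ 0.5989  0.1408 -0.0009]
(283, 170) [0.6583 0.0162 0.1279]
(328, 203) [ 0.6011 -0.0677  0.0839]
(246, 305) [0.4067 0.0941 0.0141]
(195, 195) [0.6258 0.1879 0.046 ]
(400, 370) [ 0.2665 -0.2137 -0.0027]
```

View pics/c1.png

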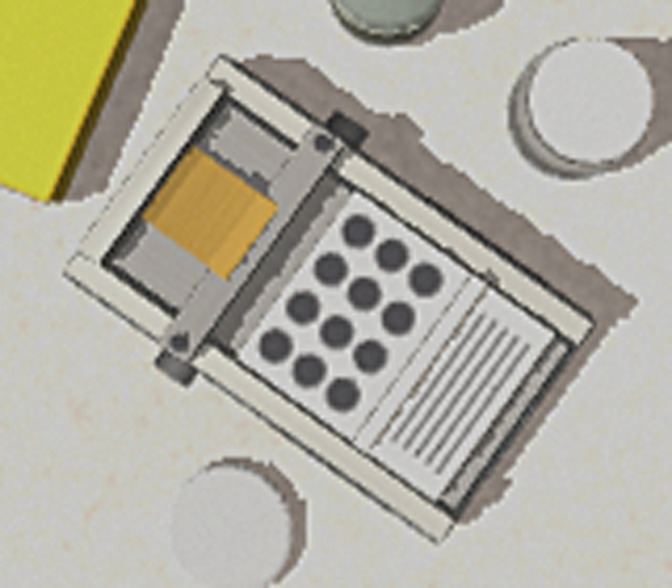

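The crop shows the white carrier with 12 wells. Its ribbed pad is at the lower right (crop 465,400), the bridge lies from (180,350) to (320,140), and the nose is just short of it. Next I fit the poses.

```bash
cat > fit.py <<'E'
from h import *
from scipy.optimize import least_squares
def loc(T,P):
    c,s=np.cos(T[2]),np.sin(T[2]);P=np.array(P,float)
    return np.c_[T[0]+c*P[:,0]-s*P[:,1],T[1]+s*P[:,0]+c*P[:,1],P[:,2]]
def fit(n,P,uv,T0):
    r=least_squares(lambda T:(proj(n,loc(T,P))-uv).ravel(),T0,loss='soft_l1');return r.x,(proj(n,loc(r.x,P))-uv)
E
python3 - <<'E'
from fit import *
uv=lambda L:np.array([[190+x/4.2-.38,180+y/4.2-.38] for x,y in L])
# shaker: rear outer guide corners z71, wall outer corners z82, bridge end screws? 
P=[[-.108,-.06,.071],[-.108,.06,.071],[.108,-.06,.082],[.108,.06,.082]]
L=uv([(595,322),(442,540),(220,58),(67,270)])
# which side: loading +x ; +y is left
T,r=fit('top',P,L,[.51,.04,.95]);print('shaker',T,r.round(2))
W=cloud('top',np.load('top0.npy'))
c,s=np.cos(T[2]),np.sin(T[2])
d=W[...,:2]-T[:2];sx=d[...,0]*c+d[...,1]*s;sy=-d[...,0]*s+d[...,1]*c;z=W[...,2]
m=(z>.03)&(np.abs(sx)<.13)&(np.abs(sy)<.085)
print('depth extents x',np.percentile(sx[m],[.5,99.5]),'y',np.percentile(sy[m],[.5,99.5]))
m=(abs(sy)<.035)
for x in np.arange(-.12,.12,.004):
    k=m&(abs(sx-x)<.002)
    if k.any():print(round(x,3),np.nanmedian(z[k]).round(4),end=' | ')
E
```

```text
shaker [0.51515195 0.04566322 0.93685117] [[ 2.38  0.72]
 [ 2.51  1.36]
 [-2.01 -2.4 ]
 [-2.78 -0.58]]
depth extents x [-0.10570046  0.10373611] y [-0.06442834  0.06667571]
-0.12 -0.001 | -0.116 -0.0009 | -0.112 -0.0009 | -0.108 0.04 | -0.104 0.0421 | -0.1 0.0588 | -0.096 0.059 | -0.092 0.0602 | -0.088 0.0787 | -0.084 0.0788 | -0.08 0.0791 | -0.076 0.0793 | -0.072 0.0791 | -0.068 0.0791 | -0.064 0.0792 | -0.06 0.0795 | -0.056 0.0792 | -0.052 0.0887 | -0.048 0.089 | -0.044 0.0806 | -0.04 0.0791 | -0.036 0.079 | -0.032 0.0793 | -0.028 0.0792 | -0.024 0.0793 | -0.02 0.0785 | -0.016 0.0793 | -0.012 0.0794 | -0.008 0.0795 | -0.004 0.0792 | 0.0 0.0789 | 0.004 0.0794 | 0.008 0.0794 | 0.012 0.0794 | 0.016 0.0792 | 0.02 0.0605 | 0.024 0.0591 | 0.028 0.0593 | 0.032 0.0593 | 0.036 0.0873 | 0.04 0.089 | 0.044 0.0911 | 0.048 0.0908 | 0.052 0.0901 | 0.056 0.0768 | 0.06 0.0744 | 0.064 0.0739 | 0.068 0.0731 | 0.072 0.0714 | 0.076 0.0706 | 0.08 0.0688 | 0.084 0.0684 | 0.088 0.0699 | 0.092 0.0719 | 0.096 0.0813 | 0.1 0.081 | 0.104 0.0811 | 0.116 -0.0006 |
```

```bash
python3 - <<'E'
from fit import *
uv=lambda L:np.array([[190+x/4.2-.38,180+y/4.2-.38] for x,y in L])
P=[[-.108,-.06,.071],[-.108,.06,.071],[.104,-.06,.082],[.104,.06,.082]]
L=uv([(595,322),(442,540),(220,58),(67,270)])
T,r=fit('top',P,L,[.51,.04,.95]);print('shaker',T,r.round(2))
def box(x0,x1,y0,y1,z):return [[x0,y0,z],[x1,y0,z],[x1,y1,z],[x0,y1,z]]
for n,(a,b,f) in {'top':((180,190),(320,350),4.2),'side':((195,235),(300,395),4.8)}.items():
    im=cv2.imread(f'pics/{n}0.png')
    cr=cv2.convertScaleAbs(cv2.resize(im[a[0]:b[0],a[1]:b[1]],None,fx=f,fy=f,interpolation=2),alpha=1.5)
    for B,c in ((box(-.108,.108,-.048,.048,.071),(0,0,255)),(box(.034,.05,-.06,.06,.09),(0,200,0)),(box(.092,.104,-.06,.06,.082),(255,0,0)),(box(-.108,.108,-.064,.064,.044),(255,0,255)),(box(-.094,.016,-.046,.046,.08),(0,160,255)),(box(-.056,-.048,-.046,.046,.09),(200,200,0))):
        q=(proj(n,loc(T,B))-[a[1],a[0]]+.5)*f
        cv2.polylines(cr,[q.astype(int)],True,c,1)
    cv2.imwrite(f'pics/ov_{n}.png',cr)
E
```

```text
shaker [0.51628336 0.04746644 0.93060921] [[ 1.37  0.55]
 [ 1.17  0.95]
 [-0.88 -1.93]
 [-1.97 -0.33]]
```

View pics/ov_top.png

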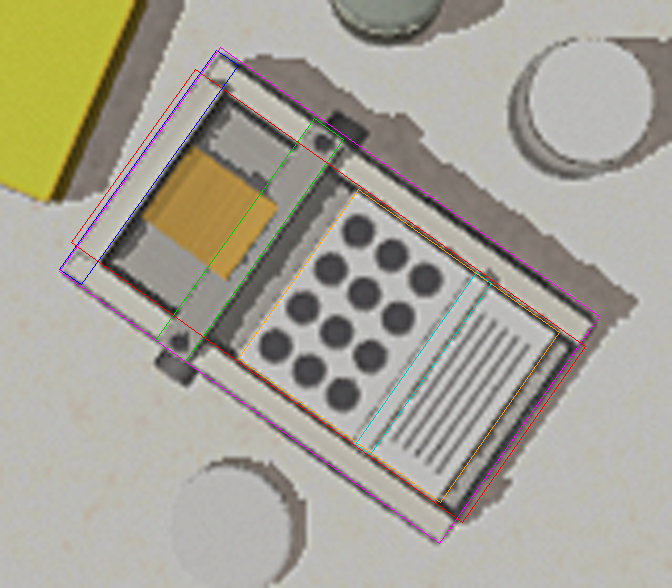

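View pics/ov_side.png

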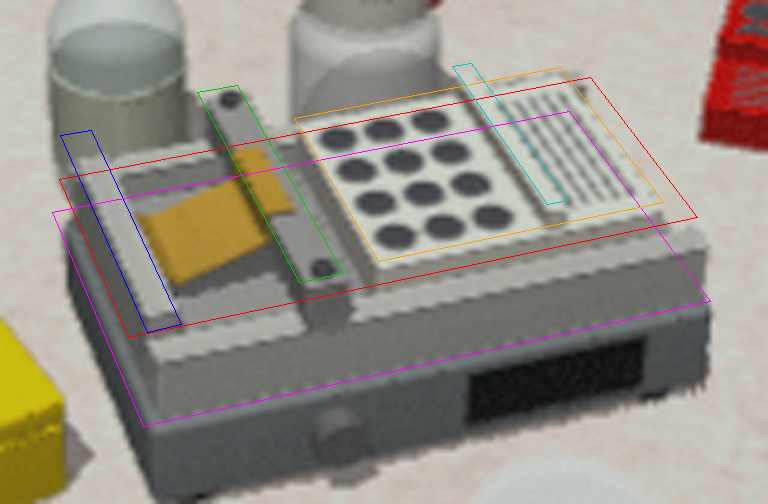

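```bash
python3 - <<'E'
from fit import *
T=np.array([.5163,.0475,.9306])
for n in('top','side'):
    W=cloud(n,np.load(n+'0.npy'))
    c,s=np.cos(T[2]),np.sin(T[2])
    d=W[...,:2]-T[:2];sx=d[...,0]*c+d[...,1]*s;sy=-d[...,0]*s+d[...,1]*c;z=W[...,2]
    print(n,'bench z',np.nanmedian(z[(abs(z)<.02)]))
    for y in(-.03,0,.03):
      m=abs(sy-y)<.012;o=[]
      for x in np.arange(-.124,.124,.003):
        k=m&(abs(sx-x)<.0015)&(z>-.02)
        o.append(f'{x*1e3:.0f}:{np.nanmedian(z[k])*1e3:.0f}' if k.any() else '-')
      print(y,' '.join(o))
    for x in(-.07,0,):
      m=abs(sx-x)<.012;o=[]
      for y in np.arange(-.08,.08,.003):
        k=m&(abs(sy-y)<.0015)
        o.append(f'{y*1e3:.0f}:{np.nanmedian(z[k])*1e3:.0f}' if k.any() else '-')
      print('x',x,' '.join(o))
E
```

```text
top bench z -0.000803248313695771
-0.03 -124:-2 -121:-0 -118:-1 -115:-2 - -109:40 -106:42 -103:59 -100:59 -97:59 -94:60 -91:79 -88:79 -85:79 -82:79 -79:79 -76:79 -73:79 -70:79 -67:79 -64:79 -61:79 -58:79 -55:89 -52:89 -49:89 -46:79 -43:79 -40:79 -37:79 -34:80 -31:80 -28:79 -25:79 -22:79 -19:79 -16:79 -13:80 -10:79 -7:80 -4:79 -1:79 2:79 5:79 8:79 11:79 14:79 17:77 20:59 23:60 26:60 29:59 32:60 35:89 38:89 41:89 44:89 47:89 50:59 53:60 56:59 59:59 62:59 65:59 68:59 71:60 74:58 77:58 80:59 83:59 86:59 89:60 92:80 95:81 98:82 101:81 104:77 - - 113:-0 116:-1 119:-1 122:-1
0 -124:-1 -121:-1 -118:-0 -115:-1 - -109:41 -106:42 -103:59 -100:59 -97:59 -94:60 -91:79 -88:79 -85:78 -82:79 -79:79 -76:79 -73:79 -70:79 -67:79 -64:79 -61:79 -58:79 -55:82 -52:89 -49:89 -46:79 -43:80 -40:79 -37:80 -34:80 -31:78 -28:79 -25:79 -22:78 -19:79 -16:79 -13:79 -10:79 -7:79 -4:79 -1:79 2:79 5:79 8:80 11:79 14:79 17:78 20:59 23:59 26:60 29:59 32:62 35:89 38:89 41:92 44:93 47:92 50:91 53:79 56:77 59:76 62:75 65:75 68:74 71:73 74:72 77:72 80:71 83:70 86:71 89:73 92:79 95:81 98:81 101:81 104:79 - - 113:-1 116:-1 11
[... 2627 characters left out ...]
9 80:59 83:67 86:66 89:80 92:81 95:80 98:81 101:60 104:23 107:-1 110:-2 113:-2 116:-1 119:-2 122:-2
x -0.07 - - - - - - - - -56:69 - - - -44:77 -41:78 -38:79 -35:79 -32:78 -29:78 -26:79 -23:78 -20:79 -17:78 -14:78 -11:78 -8:78 -5:79 -2:79 1:78 4:79 7:79 10:79 13:79 16:79 19:79 22:79 25:78 28:79 31:79 34:78 37:79 40:78 43:78 46:77 49:73 52:69 55:69 58:69 61:53 64:45 67:24 70:0 73:-2 76:-2 79:-2
x 0 - - - - - - - -59:68 -56:69 -53:71 - - -44:77 -41:78 -38:79 -35:79 -32:79 -29:79 -26:79 -23:79 -20:78 -17:78 -14:79 -11:79 -8:79 -5:79 -2:79 1:78 4:78 7:79 10:78 13:79 16:79 19:79 22:79 25:79 28:78 31:79 34:78 37:79 40:78 43:78 46:77 49:73 52:69 55:69 58:69 61:58 64:42 67:23 70:-1 73:-2 76:-2 79:-2
```

```bash
python3 - <<'E'
from fit import *
from station import ctrl
for n in('top','side'):
    W=cloud(n,np.load(n+'0.npy'))
    for u,v in((300,250),(260,240)): print(n,u,v,W[v,u],proj(n,W[v,u]), np.linalg.det(np.array(vision.camera_info(n)['R'])))
    R=np.array(vision.camera_info(n)['R']);print(abs(R@R.T-np.eye(3)).max())
    d=np.load(n+'0.npy');e=np.abs(np.diff(d,axis=1)).max();im=cv2.imread(f'pics/{n}0.png')
    g=cv2.normalize(d,None,0,255,cv2.NORM_MINMAX).astype('uint8')
    ed=(cv2.morphologyEx(d,cv2.MORPH_GRADIENT,np.ones((2,2)))>.012)
    im=cv2.convertScaleAbs(im,alpha=1.5);im[ed]=(0,0,255)
    a,b=((180,320),(190,350)) if n=='top' else ((195,300),(235,395))
    cv2.imwrite(f'pics/de_{n}.png',cv2.resize(im[a[0]:a[1],b[0]:b[1]],None,fx=4.2,fy=4.2,interpolation=0))
E
```

```text
top 300 250 [ 0.51434799 -0.01271577  0.08745687] [[300. 250.]] 0.9999999999999997
top 260 240 [0.53494937 0.06210143 0.05848756] [[260. 240.]] 0.9999999999999997
3.3306690738754696e-16
side 300 250 [0.49759197 0.1150189  0.09163019] [[300. 250.]] 1.0
side 260 240 [0.57701213 0.12068725 0.08093061] [[260. 240.]] 1.0
4.440892098500626e-16
```

View pics/de_top.png

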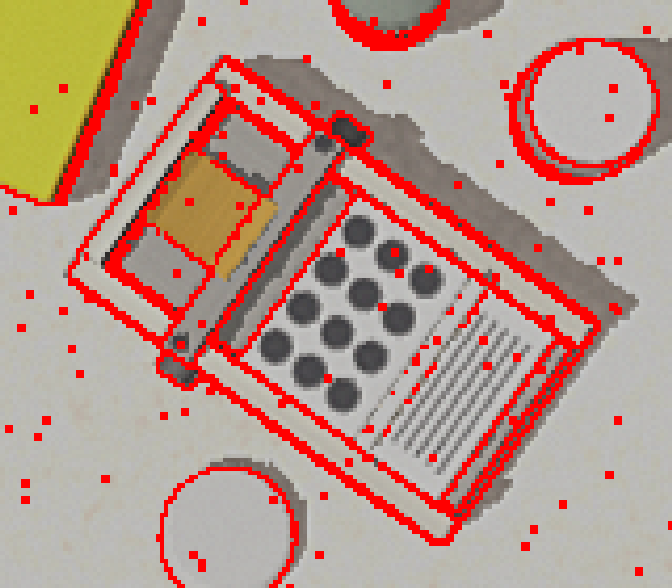

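View pics/de_side.png

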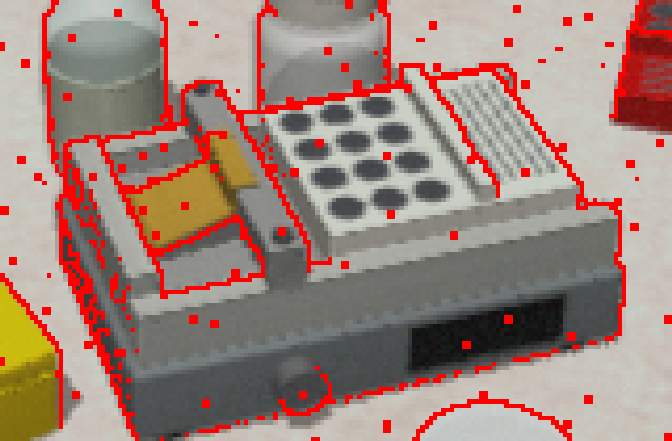

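```bash
cat > g.py <<'E'
from fit import *
from station import ctrl,get_state,vision
YAW=.9306;c,s=np.cos(YAW),np.sin(YAW)
T=np.array([.5163-.001*c-.001*s,.0475-.001*s+.001*c])
def S(x,y,z):return [T[0]+c*x-s*y,T[1]+s*x+c*y,z]
def inv(p):d=np.array(p[:2])-T;return np.array([d@[c,s],d@[-s,c],p[2]])
def Q(a):return [0,np.cos(a/2),np.sin(a/2),0]
def st(tag=''):
    g=get_state();F=np.array(g['contact_force']);print(tag,'t%.2f'%g['time'],'loc',(inv(g['tcp_pos'])*1e3).round(1),'F(local)',round(F[0]*c+F[1]*s,1),round(-F[0]*s+F[1]*c,1),round(F[2],1),'w%.4f'%g['width']);return g
E
python3 - <<'E'
from g import *
for a in(YAW,YAW-np.pi):
    for x in(-.067,.01):
        q=ctrl.ik(S(x,0,.075),Q(a));print(a,x,None if q is None else np.round(q,2))
st()
E
```

```text
0.9306 -0.067 [ 0.43  0.48 -0.68  2.04  0.44  0.76 -1.15]
0.9306 0.01 [ 0.35  0.57 -0.77  1.92  0.52  0.86 -1.33]
-2.210992653589793 -0.067 [ 0.72  0.69 -1.23  2.04  0.79  1.    1.59]
-2.210992653589793 0.01 [ 0.57  0.76 -1.23  1.92  0.82  1.09  1.49]
 t0.10 loc [-749.2  -91.8  191.3] F(local) -0.0 -0.2 0.2 w0.0852
```

```bash
python3 - <<'E'
from g import *
ctrl.close_gripper(force=60);st('closed')
ctrl.movep(S(-.069,0,.17),Q(YAW));st('above')
ctrl.movel(S(-.069,0,.10),max_speed=.08);st('low')
for n in('side','top'):
    p,d=vision.grab_frame(n);p=cv2.convertScaleAbs(p,alpha=1.5)
    k=p[150:310,220:420];cv2.imwrite(f'pics/{n}1.png',cv2.resize(k,None,fx=3.6,fy=3.6,interpolation=2))
E
```

```text
closed t0.87 loc [-749.5  -92.2  192.1] F(local) -0.2 -0.4 0.5 w-0.0001
above t3.31 loc [-69.8  -0.8 169.9] F(local) 0.0 0.3 -1.2 w-0.0002
low t4.33 loc [-68.7  -0.2 100.4] F(local) -0.0 0.4 -0.1 w-0.0004
```

View pics/side1.png

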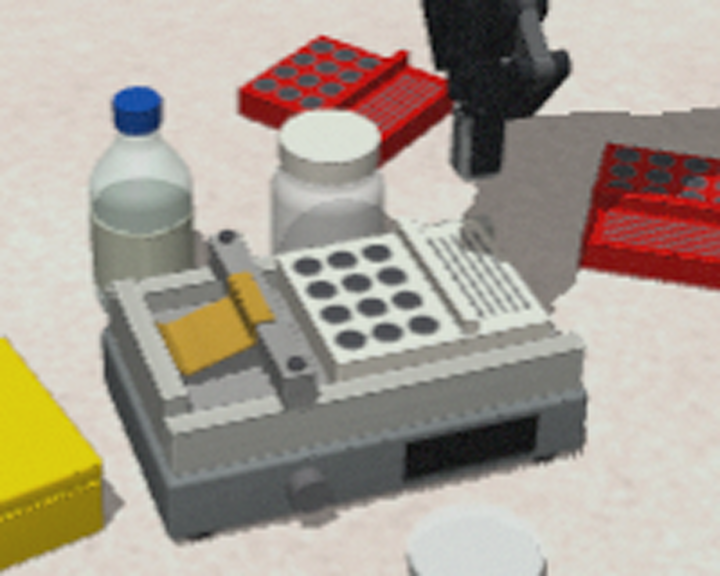

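View pics/top1.png

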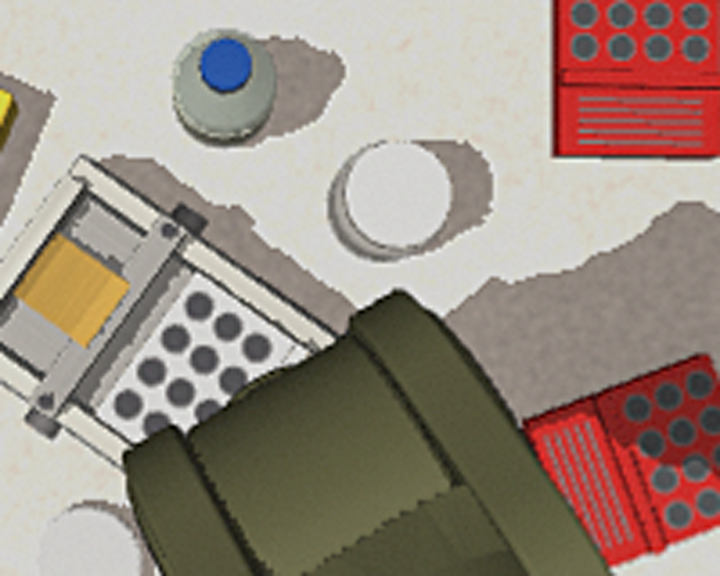

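```bash
python3 - <<'E'
from g import *
g=st();print(proj('side',g['tcp_pos']),proj('side',S(-.074,0,.079)),g['tcp_pos'])
p,d=vision.grab_frame('side');W=cloud('side',d)
m=(W[...,2]>.095)&(abs(W[...,0]-g['tcp_pos'][0])<.06)&(abs(W[...,1]-g['tcp_pos'][1])<.06)&(W[...,2]<.125)
print(m.sum(),np.nanmedian(W[m],0),np.nanmin(W[m],0),np.nanmax(W[m],0)); print(np.argwhere(m).mean(0))
for v in range(186,206,2): print(v,[tuple((W[v,u]*1e3).round(0)) for u in(345,350,355)])
E
```

```text
t4.43 loc [-68.7  -0.3 100.5] F(local) 0.7 0.5 0.4 w0.0000
[[350.1014556  215.36440788]] [[352.11677046 224.74587029]] [ 0.47408329 -0.00798325  0.10048568]
  return np.nanmean(a, axis, out=out, keepdims=keepdims)
Traceback (most recent call last):
ValueError: zero-size array to reduction operation fmin which has no identity
```

```bash
python3 - <<'E'
from g import *
g=get_state();st()
for n in('side',):
    p,d=vision.grab_frame(n);W=cloud(n,d)
    for v in range(180,232,4): print(v,[tuple(int(a*1e3) if a==a else None for a in W[v,u]) for u in(346,350,354,358)])
    q=cv2.convertScaleAbs(p,alpha=2.2)[140:250,290:420];q=cv2.resize(q,None,fx=5,fy=5,interpolation=2)
    u=(proj(n,g['tcp_pos'])[0]-[290,140]+.5)*5;cv2.drawMarker(q,tuple(int(a) for a in u),(0,0,255),0,20,1);cv2.imwrite('pics/z.png',q)
E
```

```text
t4.48 loc [-68.8  -0.3 100.5] F(local) -0.6 0.4 0.5 w0.0002
180 [(483, 0, 173), (470, 9, 183), (457, 19, 192), (447, 24, 198)]
184 [(481, 0, 167), (472, 3, 171), (456, 21, 186), (461, -3, 172)]
188 [(480, 1, 159), (473, 1, 162), (464, 3, 166), (460, -2, 164)]
192 [(480, 1, 152), (473, 0, 154), (465, 0, 156), (459, -2, 157)]
196 [(480, 0, 143), (471, 3, 148), (463, 3, 150), (459, -2, 149)]
200 [(579, -186, -1), (471, 0, 138), (564, -196, -1), (556, -199, 0)]
204 [(571, -172, -1), (565, -179, -3), (556, -180, 0), (548, -185, 0)]
208 [(564, -161, -3), (556, -163, -1), (551, -173, -4), (543, -175, -2)]
212 [(501, -42, 77), (494, -46, 78), (492, -59, 71), (536, -163, -4)]
216 [(494, -30, 78), (488, -35, 78), (481, -38, 78), (527, -147, -1)]
220 [(488, -21, 76), (481, -24, 77), (475, -27, 78), (469, -30, 79)]
224 [(481, -8, 78), (476, -14, 77), (468, -15, 79), (463, -21, 78)]
228 [(474, 2, 78), (468, 0, 79), (None, None, None), (457, -10, 78)]
```

View pics/z.png

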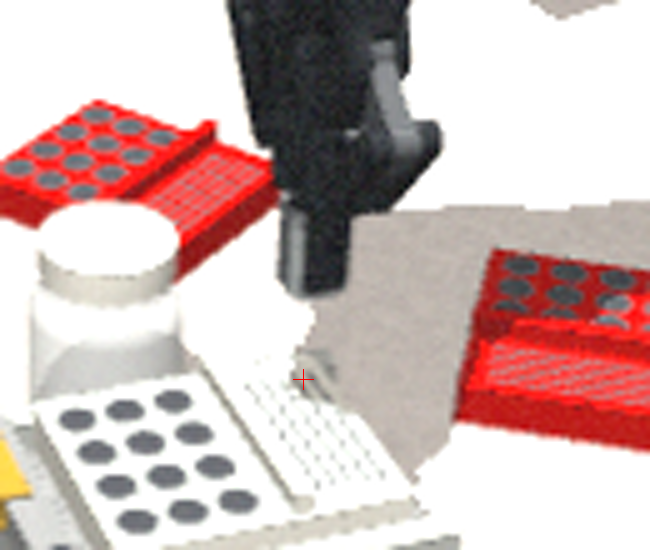

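The side depth puts the visible fingertip at z≈0.138, while the reported TCP is at z=0.100, with matching xy. These disagree, so I descend in guarded steps and let the contact force decide.

```bash
python3 - <<'E'
from g import *
z=.100
for z in(.092,.088,.085,.083,.081,.079,.077):
    ctrl.movel(S(-.069,0,z),max_speed=.04)
    g=st(f'{z:.3f}')
    if g['contact_force'][2]>4: break
p,d=vision.grab_frame('side');W=cloud('side',d)
q=cv2.convertScaleAbs(p,alpha=2.)[140:250,290:420];q=cv2.resize(q,None,fx=5,fy=5,interpolation=2);cv2.imwrite('pics/z2.png',q)
E
```

```text
0.092 t4.88 loc [-69.2   0.2  91.7] F(local) -0.4 1.0 0.5 w0.0003
0.088 t5.13 loc [-69.1   0.1  87.8] F(local) -0.8 -0.9 -0.2 w0.0001
0.085 t5.38 loc [-69.1   0.1  84.8] F(local) 0.4 -0.1 0.6 w0.0000
0.083 t5.63 loc [-69.    0.   82.9] F(local) 0.1 -0.7 0.6 w-0.0001
0.081 t5.88 loc [-69.1   0.1  80.9] F(local) -0.1 -0.2 0.5 w0.0005
0.079 t6.13 loc [-69.1   0.   78.9] F(local) 1.4 1.4 -0.1 w0.0002
0.077 t6.38 loc [-69.1   0.1  76.9] F(local) 0.6 0.2 0.2 w0.0001
```

View pics/z2.png

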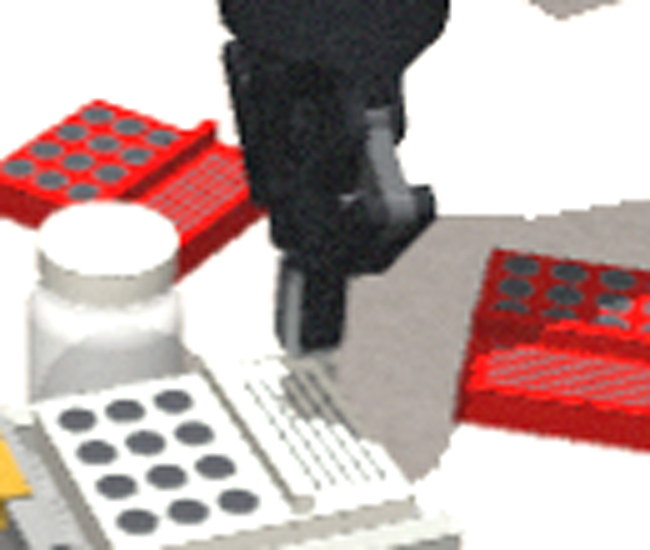

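No contact at reported z=0.077, so the reported z is about 37 mm low compared with the cameras, and I continue the guarded descent.

```bash
python3 - <<'E'
from g import *
ctrl.movel(S(-.069,0,.058),max_speed=.06);st()
p,d=vision.grab_frame('side');W=cloud('side',d)
q=cv2.convertScaleAbs(p,alpha=2.)[140:250,290:420];q=cv2.resize(q,None,fx=5,fy=5,interpolation=2);cv2.imwrite('pics/z3.png',q)
w=W.reshape(-1,3);k=np.hypot(w[:,0]-.474,w[:,1]+.007)<.03
m=k&(w[:,2]>.086)&(w[:,2]<.125)
L=np.array([inv(x) for x in w[m]]);print(m.sum(),L[:, :].min(0),L.max(0),np.median(L,0))
E
```

```text
t6.90 loc [-69.1   0.3  57.6] F(local) -0.3 0.1 1.0 w-0.0000
239 [-0.07993846 -0.02350063  0.08604219] [-0.04616159  0.0232291   0.12483759] [-0.06036795  0.00826374  0.10670123]
```

View pics/z3.png

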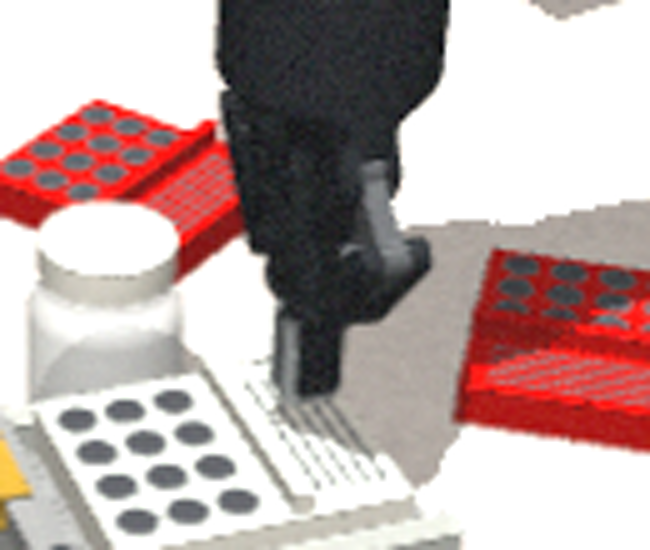

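```bash
python3 - <<'E'
from g import *
for z in np.arange(.054,.030,-.002):
    ctrl.movel(S(-.069,0,z),max_speed=.04)
    g=st(f'{z:.3f}')
    if g['contact_force'][2]>5: break
p,d=vision.grab_frame('side')
q=cv2.convertScaleAbs(p,alpha=2.)[140:250,290:420];q=cv2.resize(q,None,fx=5,fy=5,interpolation=2);cv2.imwrite('pics/z4.png',q)
E
```

```text
0.054 t7.20 loc [-69.1   0.1  53.9] F(local) 0.6 0.0 0.2 w-0.0001
0.052 t7.45 loc [-69.   0.  52.] F(local) -1.3 -0.4 -0.0 w-0.0001
0.050 t7.70 loc [-69.1   0.1  49.9] F(local) 0.7 -0.3 -0.0 w0.0001
0.048 t7.95 loc [-69.1   0.1  47.9] F(local) 1.3 -1.0 0.6 w-0.0002
0.046 t8.20 loc [-69.1   0.1  45.9] F(local) -0.3 -0.0 0.8 w0.0003
0.044 t8.45 loc [-69.    0.1  43.9] F(local) -0.4 -0.0 1.1 w-0.0002
0.042 t8.70 loc [-69.    0.1  41.9] F(local) -0.8 -0.2 -0.4 w-0.0001
0.040 t8.95 loc [-68.8  -0.2  40.3] F(local) -1.1 1.1 7.5 w0.0001
```

View pics/z4.png

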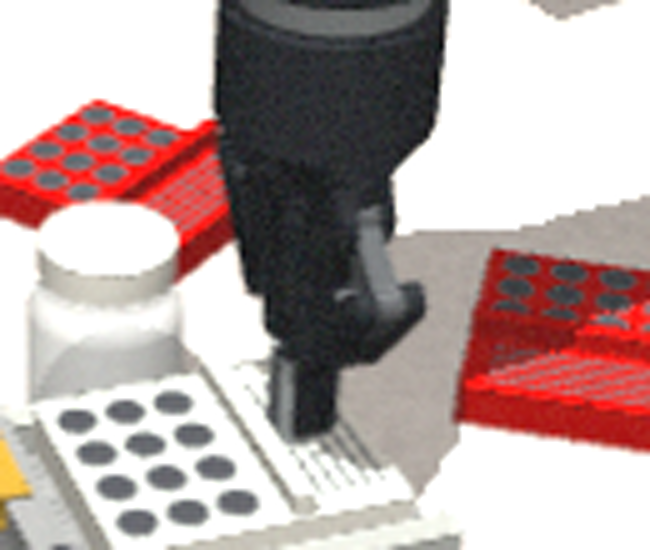

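Contact at reported 0.0402 with the pad surface at z≈0.080, so the reported z is about 40 mm low. Now I press.

```bash
python3 - <<'E'
from g import *
for z in (.037,.035,.0335,.0325):
    ctrl.movel(S(-.069,0,z),max_speed=.03)
    g=st(f'{z:.4f}')
    if g['contact_force'][2]>22: break
E
```

```text
0.0370 t9.25 loc [-68.8  -0.2  37.5] F(local) -1.4 0.8 10.1 w0.0004
0.0350 t9.50 loc [-68.9  -0.2  35.6] F(local) -2.5 1.6 12.7 w0.0000
0.0335 t9.75 loc [-68.8  -0.2  34.3] F(local) -2.7 1.8 13.4 w0.0001
0.0325 t10.00 loc [-68.8  -0.2  33.3] F(local) -2.1 2.8 14.4 w-0.0001
```

```bash
python3 - <<'E'
from g import *
for x in (-.063,-.058,-.052,-.046,-.040):
    ctrl.movel(S(x,0,.0322),max_speed=.03)
    g=st(f'{x:.3f}')
    F=g['contact_force']
    if np.hypot(F[0],F[1])>25 or F[2]>35: print('STOP');break
for n in('side',):
    p,d=vision.grab_frame(n)
    q=cv2.convertScaleAbs(p,alpha=2.)[150:280,240:400];q=cv2.resize(q,None,fx=4.5,fy=4.5,interpolation=2);cv2.imwrite('pics/z5.png',q)
E
```

```text
-0.063 t10.35 loc [-67.5  -0.2  32.7] F(local) -12.7 1.1 20.8 w0.0003
-0.058 t10.67 loc [-63.2  -0.5  32.8] F(local) -14.1 1.4 21.3 w-0.0001
-0.052 t11.02 loc [-56.7  -0.7  32.8] F(local) -12.9 0.9 20.1 w-0.0004
-0.046 t11.37 loc [-50.7  -0.8  32.8] F(local) -13.0 0.1 20.0 w0.0002
-0.040 t11.72 loc [-44.6  -0.9  32.8] F(local) -13.2 0.2 19.6 w0.0000
```

View pics/z5.png

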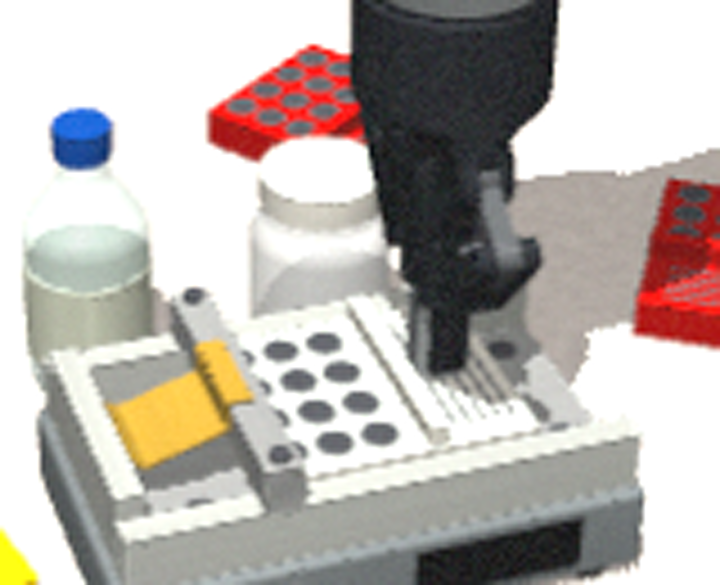

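The nose is under the bridge: the first well column is hidden and the carrier has moved about 24 mm. It is still pressed with 20 N, so I continue.

```bash
python3 - <<'E'
from g import *
for x in np.arange(-.034,.026,.005):
    ctrl.movel(S(x,0,.0322),max_speed=.03)
    g=st(f'{x:.3f}')
    F=g['contact_force']
    if np.hypot(F[0],F[1])>26 or F[2]>40: print('STOP');break
for n in('side',):
    p,d=vision.grab_frame(n)
    q=cv2.convertScaleAbs(p,alpha=2.)[150:280,240:400];q=cv2.resize(q,None,fx=4.5,fy=4.5,interpolation=2);cv2.imwrite('pics/z6.png',q)
E
```

```text
-0.034 t12.12 loc [-38.6  -0.9  32.8] F(local) -12.4 0.4 19.8 w-0.0000
-0.029 t12.43 loc [-33.7  -0.9  32.8] F(local) -13.4 -0.5 20.4 w0.0002
-0.024 t12.75 loc [-28.7  -0.9  32.8] F(local) -12.8 -1.3 21.0 w0.0003
-0.019 t13.07 loc [-23.6  -1.   32.8] F(local) -12.9 0.2 19.6 w0.0001
-0.014 t13.38 loc [-18.6  -1.   32.8] F(local) -13.3 -0.1 19.8 w-0.0002
-0.009 t13.70 loc [-13.6  -1.   32.8] F(local) -12.3 -0.4 19.5 w0.0000
-0.004 t14.02 loc [-9.6 -1.1 32.8] F(local) -15.9 -0.6 22.5 w-0.0000
0.001 t14.33 loc [-9.8 -1.  32.8] F(local) -27.8 1.3 35.2 w0.0001
STOP
```

View pics/z6.png

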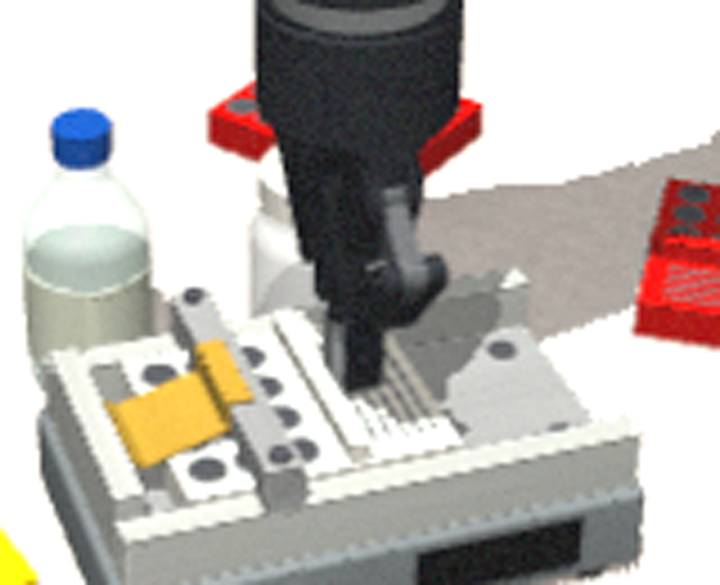

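The carrier has advanced about 59 mm, so the nose is at x≈75 mm and meets the leaf. The downward force has risen with arm lag to 35 N, which adds friction. I ease z slightly, keeping the bed well down, so the finger rides against the ridge.

```bash
python3 - <<'E'
from g import *
for x,z in((.001,.0332),(.003,.0337),(.005,.0337),(.007,.0337),(.009,.0337)):
    ctrl.movel(S(x,0,z),max_speed=.03)
    g=st(f'{x:.3f} {z}')
    F=g['contact_force']
    if np.hypot(F[0],F[1])>45 or F[2]>50 or inv(g['tcp_pos'])[2]>.0345: print('STOP');break
p,d=vision.grab_frame('side')
q=cv2.convertScaleAbs(p,alpha=2.)[150:280,240:400];q=cv2.resize(q,None,fx=4.5,fy=4.5,interpolation=2);cv2.imwrite('pics/z7.png',q)
E
```

```text
0.001 0.0332 t14.63 loc [-4.8 -0.8 33.1] F(local) -12.8 -0.7 11.3 w0.0000
0.003 0.0337 t14.88 loc [-2.3 -0.7 33.5] F(local) -12.6 -1.4 12.0 w-0.0003
0.005 0.0337 t15.13 loc [-0.3 -0.6 33.4] F(local) -11.5 -0.4 11.5 w-0.0001
0.007 0.0337 t15.38 loc [ 2.  -0.5 33.5] F(local) -12.3 0.1 11.0 w-0.0000
0.009 0.0337 t15.63 loc [ 4.1 -0.5 33.4] F(local) -11.6 0.6 10.4 w-0.0003
```

View pics/z7.png

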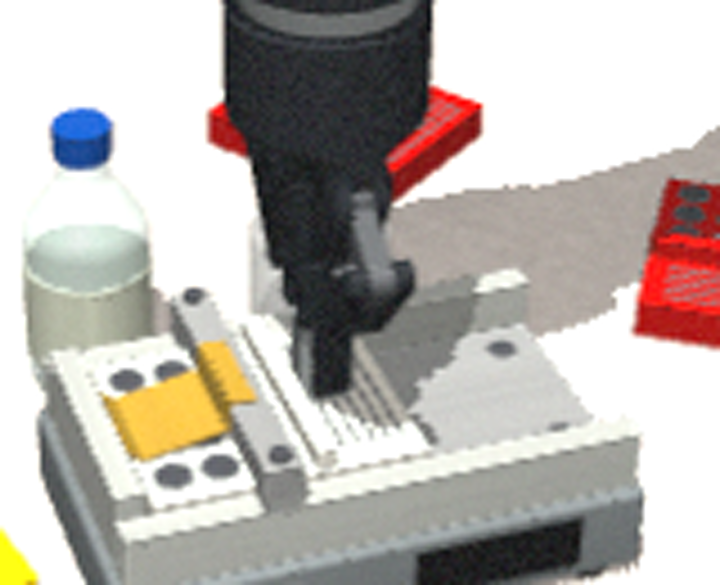

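The nose is past the leaf and close to the end wall (crop 140,480). I keep pushing until it stalls.

```bash
python3 - <<'E'
from g import *
for x in np.arange(.011,.032,.002):
    ctrl.movel(S(x,0,.0337),max_speed=.03)
    g=st(f'{x:.3f}')
    F=g['contact_force']
    if np.hypot(F[0],F[1])>32 or F[2]>45 or inv(g['tcp_pos'])[2]>.0345: print('STOP');break
p,d=vision.grab_frame('side')
q=cv2.convertScaleAbs(p,alpha=2.)[150:280,240:400];q=cv2.resize(q,None,fx=4.5,fy=4.5,interpolation=2);cv2.imwrite('pics/z8.png',q)
E
```

```text
0.011 t15.93 loc [ 6.1 -0.4 33.4] F(local) -11.2 -0.4 10.7 w-0.0002
0.013 t16.18 loc [ 7.6 -0.4 33.3] F(local) -12.0 0.5 11.0 w0.0002
0.015 t16.43 loc [ 7.5 -0.4 33.2] F(local) -16.4 0.7 15.1 w-0.0000
0.017 t16.68 loc [ 7.4 -0.3 32.9] F(local) -22.6 0.3 17.3 w-0.0002
0.019 t16.93 loc [ 7.3 -0.3 32.9] F(local) -26.6 1.9 22.9 w0.0001
0.021 t17.18 loc [ 7.2 -0.3 32.9] F(local) -31.1 1.4 27.4 w-0.0001
0.023 t17.43 loc [ 7.1 -0.3 32.9] F(local) -37.3 2.7 32.6 w0.0003
STOP
```

View pics/z8.png

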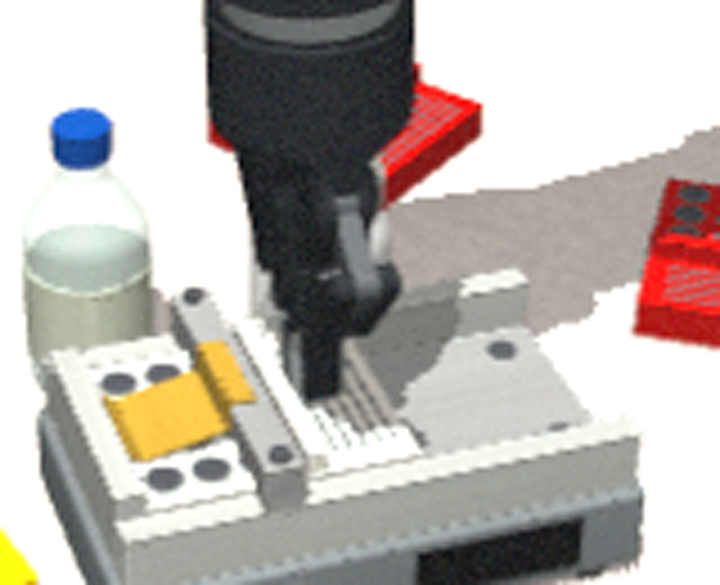

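It stalls hard at a travel of 76 mm, which is the expected home, and the force is against the wall. I relax the forward load, then lift straight off.

```bash
python3 - <<'E'
from g import *
ctrl.movel(S(.012,0,.0337),max_speed=.05);st('relax')
ctrl.movel(S(.0095,0,.045),max_speed=.05);st('up')
ctrl.movel(S(.008,0,.14),max_speed=.12);st('up2')
ctrl.movel(S(-.20,0,.17),max_speed=.2);st('clear')
for n in('side','top'):
    p,d=vision.grab_frame(n);np.save(n+'1.npy',d)
    a,b=((150,280),(240,400)) if n=='side' else ((150,330),(160,390))
    q=cv2.convertScaleAbs(p,alpha=1.8)[a[0]:a[1],b[0]:b[1]];q=cv2.resize(q,None,fx=3.3,fy=3.3,interpolation=2);cv2.imwrite(f'pics/{n}9.png',q)
    W=cloud(n,d);dd=W[...,:2]-T;sx=dd@[c,s];sy=dd@[-s,c];z=W[...,2]
    for y in(-.03,.03):
      m=abs(sy-y)<.01;o=[]
      for x in np.arange(-.03,.112,.003):
        k=m&(abs(sx-x)<.0015)
        o.append(f'{x*1e3:.0f}:{np.nanmedian(z[k])*1e3:.0f}' if k.any() else '-')
      print(n,y,' '.join(o))
E
```

```text
relax t17.85 loc [ 7.7 -0.4 33.7] F(local) -10.7 0.2 13.1 w-0.0000
up t18.23 loc [10.2 -0.1 45.3] F(local) -0.0 -0.2 0.9 w0.0002
up2 t19.18 loc [  7.6   0.2 139.4] F(local) -0.1 0.6 0.7 w0.0004
clear t20.38 loc [-1.992e+02  1.000e-01  1.700e+02] F(local) 0.9 0.4 -0.1 w-0.0002
side -0.03 -30:54 - - -21:72 -18:74 -15:74 -12:73 -9:73 -6:73 -3:73 -0:74 3:74 6:74 9:73 12:74 15:74 18:83 21:84 24:83 27:80 - 33:88 36:88 39:89 42:88 45:88 48:82 51:73 54:73 57:74 60:74 63:74 66:74 69:74 72:73 75:74 78:73 81:74 84:74 87:74 90:80 93:81 96:80 99:80 102:62 105:25 108:-1 111:-1
side 0.03 -30:54 -27:52 - -21:72 -18:74 -15:73 -12:74 -9:74 -6:74 -3:74 -0:73 3:73 6:74 9:73 12:73 15:72 18:84 21:83 24:83 27:80 - 33:88 36:89 39:88 42:88 45:89 48:82 51:73 54:74 57:74 60:73 63:74 66:74 69:74 72:74 75:74 78:74 81:74 84:73 87:74 90:79 93:80 96:80 99:81 102:63 105:26 108:-1 111:-1
top -0.03 -30:54 -27:54 -24:54 -21:54 -18:73 -15:74 -12:73 -9:74 -6:75 -3:74 -0:74 3:74 6:74 9:73 12:74 15:74 18:74 21:84 24:85 27:83 30:74 33:75 36:89 39:89 42:89 45:90 48:89 51:74 54:74 57:74 60:75 63:75 66:74 69:74 72:74 75:73 78:73 81:74 84:75 87:73 90:74 93:80 96:81 99:81 102:82 105:79 - -
top 0.03 -30:54 -27:54 -24:54 -21:54 -18:73 -15:74 -12:75 -9:74 -6:75 -3:74 -0:74 3:74 6:74 9:74 12:75 15:74 18:74 21:83 24:85 27:83 30:74 33:76 36:89 39:90 42:89 45:89 48:89 51:75 54:74 57:75 60:74 63:74 66:74 69:74 72:74 75:74 78:74 81:74 84:74 87:75 90:74 93:80 96:81 99:81 102:81 105:78 - -
```

View pics/side9.png

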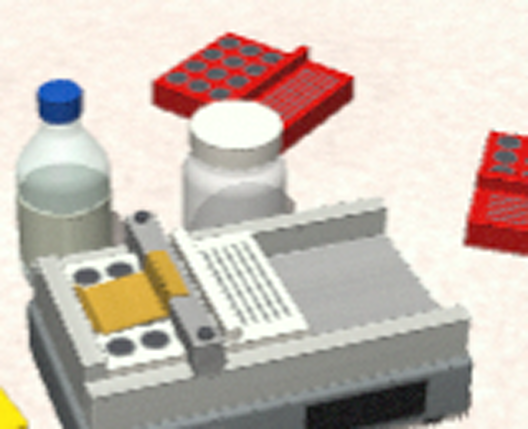

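View pics/top9.png

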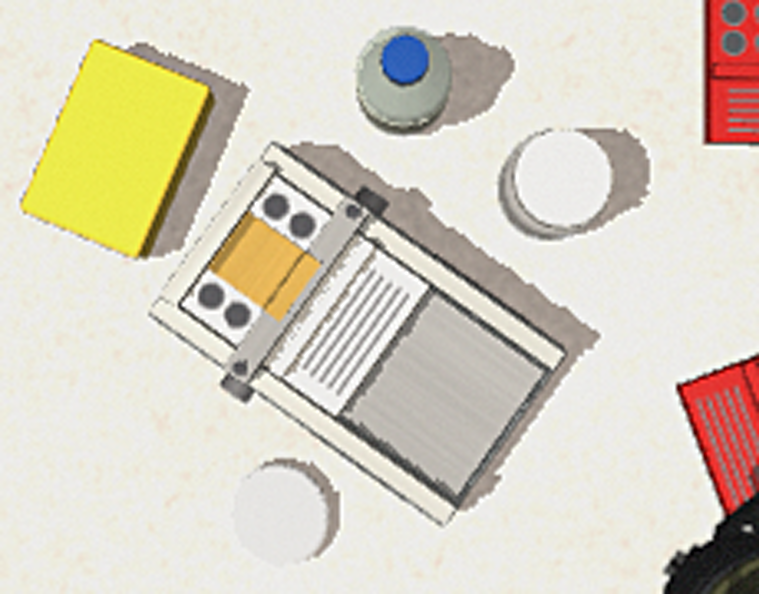

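Both cameras show the carrier flush with the end wall, with its top level at about 74–75 mm under the bridge and the leaf lying on it. The bystanders are unmoved and the arm is clear.

```bash
python3 - <<'E'
from station import ticket,get_state
print(get_state()['time'],get_state()['contact_force']);ticket.close_job()
E
```

```text
20.475 [-0.06395917 -0.37786934  0.40768093]
the job is handed in; nothing more can be done
```

The white carrier is loaded and I handed the job in at about 20.5 s. I kept it pressed about 7 mm down with closed fingertips while pushing it roughly 76 mm forward under the bridge and the leaf, until it stalled against the end wall. I then eased off, lifted straight up and moved clear.

**Last checks:**
- **Position:** Both cameras' depth shows the carrier flush with the end wall on both sides. The ridge at x≈20–28 mm matches the home position.
- **Level and leaf:** The carrier top is level at 74–75 mm, with the leaf lying on it.
- **Robot and bystanders:** The contact force is near zero. Bottle, jar, tip box and dish look unmoved in the pictures.

**What disagreed or went wrong:**
- **Tool height:** The reported TCP height was about 40 mm lower than the fingertips stood by the cameras and by contact. I set the pressing depth from the contact point instead.
- **Camera overlays:** Before I moved, the shaker outline from my pose fit was off by several millimetres in the pictures, mainly in the side view. The depth data from the two cameras agreed to about 2–4 mm.
- **Stall at the leaf:** The carrier stopped once at the leaf, with the nose at about 75 mm. Raising the fingers by about 1 mm freed it, and I estimate the bed stayed more than 6 mm down.

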